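# Close the leak-test guard and hold the two-button start

### The job

Start the seal leak test: with the fingertips push the yellow guard hood along its rails until it is fully home over the black seal, and only then press the two green buttons on the grey start box together, one finger on each, and keep both fully down. Finish while still holding both buttons down. This is pushing and pressing only: do not pick up or shift the seal, oil bottle, piston, cap nut or marker, and leave the red stop button unpressed.

Things in the scene. Friction and masses are not known exactly. Their poses are not given: they have to be found in the camera images.
- fixture: Fixed leak-test fixture: aluminium plate 138 (its x) x 340 (its y) x 16 mm high on the bench, with two low guide rails along its y and a low brass nest ring for the seal at its y = +70 mm. Origin: on the bench surface under the plate; the plate runs from y = -190 to y = +150 mm. It is turned about the vertical by up to 0.17 rad.
- guard (a joint): Opening of the yellow guard hood in m: 0 = fully home over the seal against its stops, up to 0.125 = open, slid along the fixture's -y. To close it, push it along the fixture's +y. It slides with about 1.5 N of friction and stays where it is left. The hood is 110 mm (x) x 110 mm (y), its top is 72.5 mm above the bench, it has a clear roof and is open at its +y end.
- guard_face (a point): Centre of the outside of the hood's closed end wall, which faces the fixture's -y: the face to push on, 110 mm wide, its top edge 72.5 mm above the bench, the point 46 mm above it. The point's axes are the fixture's: the push goes along its +y.
- start_box: Fixed grey start box, 100 (its x) x 170 (its y) x 45 mm high; origin on the bench under its centre. It is turned about the vertical by up to 0.25 rad. The green buttons stand at its x = +18 mm, y = +32 and -32 mm (64 mm between centres, along its y); the red stop button at x = -28 mm, y = 0.
- left_button_top (a point): Centre of the top of the green button at the start box's +y side, a round cap 32 mm in diameter, 69 mm above the bench (24 mm above the box) while it is up. It is pressed straight down.
- right_button_top (a point): Centre of the top of the green button at the start box's -y side, the same size.
- left_button (a joint): Travel of that green button in m: 0 = up, 0.008 = fully down; a spring takes it back. The spring force grows with the travel to about 4 N when fully down.
- right_button (a joint): The same for the other green button.
- stop_button (a joint): Travel of the small red stop button (22 mm in diameter) on the start box, 0 = up, 0.006 = fully down; to be left unpressed.
- test_seal: Loose black seal ring 69 mm in diameter, 26 mm high, sitting in the brass nest of the fixture under the path of the hood; origin at the centre of its underside.
- bottle: Loose oil bottle with a red spout, 41 mm in diameter, 134 mm high, standing to the left of the work; origin at the centre of its underside.
- piston: Loose piston standing on its 48 mm disc with its rod up, 145 mm high, left of the work; origin at the centre of its underside.
- nut: Loose black cap nut 57 mm in diameter, 34 mm high, right of the work; origin at the centre of its underside.
- pen: Loose blue and white marker, 135 mm long, 17 mm thick, lying right of the work; origin at the centre of its underside.
There are look-alikes about, which are no part of the job. Leave any purple look-alike of the start_box alone.

How it is judged:
On the way, in this order (a step that is already met when the one before it is completed fails the run):
1. the guard hood is fully home over the seal (value of joint guard below 0.005 m and value of joint each of left_button, right_button below 0.002 m), for 0.2 s.
2. both green buttons are held down together by the fingers (value of joint each of left_button, right_button above 0.0055 m), for 0.5 s.
At the end, for the whole second after the job is handed in: The guard is home to within 5 mm, the fingers hold both green buttons down by more than 5.5 of their 8 mm with more than 1 N each, the red button is up, and the loose things are within 20 mm of where they stood (all of step 2 and value of joint guard below 0.005 m and contact force between the fingers and left_button above 1 N and contact force between the fingers and right_button above 1 N and value of joint stop_button below 0.002 m and distance of each of test_seal, bottle, piston, nut, pen from where it was at the start of the episode below 0.02 m); the arm keeps its last pose, push and grip.
It fails at once if a green button pressed while the guard is not home (value of joint guard above 0.008 m and value of joint any of left_button, right_button above 0.004 m).
It fails at once if one green button pressed without the other ((value of joint left_button above 0.0055 m and value of joint right_button below 0.0015 m) or (value of joint right_button above 0.0055 m and value of joint left_button below 0.0015 m)).
It fails at once if the red stop button pressed (value of joint stop_button above 0.003 m).
It fails at once if the seal lifted off its nest (height (world z) of test_seal above 0.026 m).
It fails at once if the oil bottle, piston, cap nut, marker or seal gripped, lifted or shifted (distance of any of test_seal, bottle, piston, nut, pen from where it was at the start of the episode above 0.02 m or contact force between the fingers and test_seal above 8 N or contact force between the fingers and bottle above 8 N or contact force between the fingers and piston above 8 N or contact force between the fingers and nut above 8 N or contact force between the fingers and pen above 8 N).
It also fails if it takes over 42 s, if anything falls off the work surface, if the arm or the gripper's body presses on something with over 40 N, if the wrist force passes 120 N, or if a joint passes its speed limit or range.

### The arm

A 6-joint arm with a two-finger parallel gripper is mounted at the origin on a cart in front of the work surface, level with it; the furniture and walls round the work are solid. World frame = base frame: x ahead of the robot, y to its left, z up, the work surface at z = 0. Lengths are in m, angles in rad, forces in N, time in s.
With the tool pointing down it reaches from about 0.35 to 0.775 m from the base axis. Payload 5.5 kg.
Tool frame: the origin (TCP) lies at the very end of the fingers, on their centre line; the grasp point (between the pads) lies env.hold_point_z behind it (env.hold_point_z is the distance from the TCP to the grasp point, in m); z points along the fingers, y is the line along which they close (so a half turn about z gives the same grasp; the last joint's range is limited). The gripper opens to 85 mm and grips with 20 to 120 N. Pads are 22 mm wide; open, the fingers measure 114 mm over their backs; the gripper's body (76 mm by 85 mm) begins 54 mm behind the grasp point. The pads swing forward as they close: fully open they stand 13 mm farther back than shut.
Start: joints at [1.179, 0.313, 0.046, 1.304, 0, 1.431], TCP at [0.143, 0.557, 0.231] pointing down, gripper open.
Joint ranges: [-2.76, 2.76], [-0.86, 1.69], [-1.03, 1.26], [-2.2, 2.34], [-1.47, 1.5], [-3.14, 3.14]. Speed limits (rad/s): [2.57, 2.57, 3.14, 3.14, 3.14, 3.14].

### API

Orientations are given as a unit quaternion [w, x, y, z].
In Python, from workcell import env gives the robot as it stands.
- The arm moves only by the tool carry_out, never from a script. Its argument "steps" is a list of rows, each a list of 3 entries, a list of its own where there are three numbers: the turn, a rotation vector about the tool's x, y, z in degrees, then the shift along the tool's x, y, z in cm, then the closure in counts, from 0 (fully open) to 255 (shut). A call has exactly 8 rows; each row is the pose to reach, as a shift and turn from the pose commanded when the call began, along the tool's axes at that moment; what a row does not reach only later rows make up. A row lasts 1/8 s, in which the tool goes at most 62.5 mm and 10.7 degrees, less where a joint would pass 70% of its speed; a pose out of reach is approached as far as the arm can. A call with a gripper value outside its range is refused whole. The fingers move at their own pace and stop on an object; "force" is the grip in N (left out, the last holds). Time passes only in rows, so rows that repeat a pose let the fingers close, or fill a call up. It gives the time, the measured TCP pose, the force, the opening and the grip force at its end, in the units of the state.
- env.get_state(): the state, without advancing time (a new reading comes with each control period).
- env.read_camera(name): name is "side" or "top"; returns (picture, depth): 384x512x3 uint8, red, green, blue; 384x512 float32, m along the optical axis (not along the pixel's ray), 0 where there is no reading.
- env.get_calibration(name): a dict with "fx", "fy", "cx", "cy" (pixels), "origin" and "orientation" of the camera in the world. Camera axes: x right, y up, looking along -z (the intrinsics and any distortion apply to the point x, -y, -z); pixel columns grow to the right and rows downward; lengths in m; the calibration is good to about 2 mm. A picture is of the moment at which its call begins. get_calibration takes no time and is no camera call.
- env.hand_in(): hands the job in; it is judged then, once.
The state is a dict: "clock": time; "joint_pos": joint angles; "qvel": joint speeds; "tau": joint torques, N m; "tcp_pos": TCP position; "orientation": TCP orientation; "wrist_force": force on the tool from outside, world axes, zero at the start; "ft_torque": the same for the moment, N m; "finger_gap": finger opening in m; "grip_force": force on a finger pad.
Only numpy, scipy, OpenCV 4.12 (cv2) and the standard library are available. Lean on these libraries where they do the work, as an engineer would, in place of code of your own. Each camera call takes 0.05 s, during which the arm holds its last target. There are 200 camera calls.

## Working session

There is one attempt and no reset: what is moved stays moved. The work goes in short steps, Python scripts to look and compute and a tool call to move; the robot and the scene stay as the last step left them, time stands still between calls to the robot, and variables do not carry over. Pictures are saved under pics/ and viewed, at most 10 in all, crops included, and the job is handed in when it is done.

Besides the shell and the picture viewer there is one more tool, called after ">>>" as name(argument=value, ...) on one line, values as JSON. carry_out: Moves the arm, as the interface text tells. Its arguments: {"type":"object","properties":{"steps":{"type":"array","items":{"type":"array"}},"force":{"type":"number"}},"required":["steps"]}

```bash
mkdir -p pics; cat > h.py <<'E'
import numpy as np, cv2
from scipy.spatial.transform import Rotation as R
from workcell import env
def rot(q): return R.from_quat([q[1],q[2],q[3],q[0]]).as_matrix()
def cloud(name):
    im,d=env.read_camera(name); c=env.get_calibration(name)
    v,u=np.mgrid[:384,:512]
    p=np.stack([(u-c['cx'])/c['fx']*d,-(v-c['cy'])/c['fy']*d,-d],-1)
    P=p@rot(c['orientation']).T+np.array(c['origin'])
    P[d==0]=np.nan
    return im,d,P
E
python3 - <<'E'
from h import *
for n in("top","side"):
    im,d,P=cloud(n); np.savez(n+'0.npz',im=im,P=P); c=env.get_calibration(n); print(n,c)
    cv2.imwrite(f'pics/{n}0.png',cv2.cvtColor(im,cv2.COLOR_RGB2BGR))
s=env.get_state(); print(s, env.hold_point_z)
E
```

```text
top {'fx': 448.96029698737254, 'fy': 448.96029698737254, 'cx': 250.62885470033493, 'cy': 194.05112255724174, 'origin': array([ 0.43447391, -0.02283612,  1.41533446]), 'orientation': array([ 0.7117422 ,  0.01554535, -0.02508407, -0.70182061])}
side {'fx': 385.6855089504484, 'fy': 385.6855089504484, 'cx': 258.9766907292066, 'cy': 187.02421544478295, 'origin': array([-0.05523944, -0.88644573,  0.55511629]), 'orientation': array([ 0.81062843,  0.51173657, -0.15600217, -0.23805577])}
{'clock': 0.1, 'joint_pos': array([1.17942136e+00, 3.13901645e-01, 4.50824484e-02, 1.30359310e+00,
       9.19532173e-06, 1.43120246e+00]), 'qvel': array([-1.14494629e-03, -2.32589281e-03,  2.38131468e-03,  7.98351336e-06,
       -6.36697548e-04, -1.03753316e-03]), 'tau': array([ 1.81105195e-03, -4.81727600e+01,  2.99243850e+01,  1.27681618e-02,
       -2.05829733e-04,  1.98505182e-05]), 'tcp_pos': array([0.14307668, 0.55644336, 0.23050735]), 'orientation': array([-2.16432750e-04,  1.25558249e-01,  9.92085920e-01, -7.78470222e-04]), 'wrist_force': array([ 0.51303579,  0.11321298, -0.15813393]), 'ft_torque': array([ 0.02118446, -0.01195141, -0.02846082]), 'grip_force': 0.0, 'finger_gap': 0.08577526914204572} 0.0187
```

View pics/top0.png

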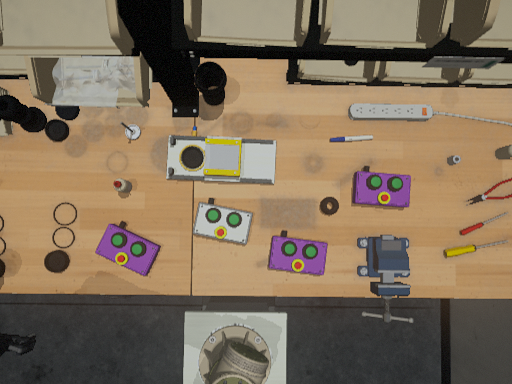

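View pics/side0.png

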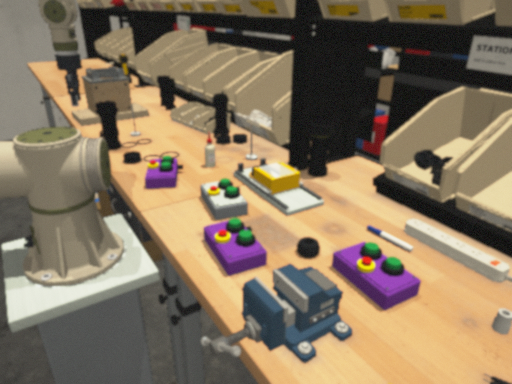

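The top view shows the grey start box at (222,223), with green buttons at (213,209) and (234,219) and the red stop at (220,232). The three purple look-alikes, at (128,250), (298,254) and (382,189), are not part of the job. The yellow hood is at (223,157) on the fixture and the seal at (192,157), so closing means moving left in the image, along world +y. The bottle is at (122,186), the piston at (132,131), the nut at (329,206) and the marker at (351,139).

```bash
cat > m.py <<'E'
from h import *
z=np.load('top0.npz'); im,P=z['im'],z['P']
hsv=cv2.cvtColor(im,cv2.COLOR_RGB2HSV); c=env.get_calibration('top')
M=rot(c['orientation']); o=np.array(c['origin'])
def ray(u,v,h):
    d=M@np.array([(u-c['cx'])/c['fx'],-(v-c['cy'])/c['fy'],-1]); return o+d*(h-o[2])/d[2]
def proj(n,p):
    c=env.get_calibration(n); q=rot(c['orientation']).T@(np.array(p)-c['origin'])
    return c['cx']+c['fx']*q[0]/-q[2], c['cy']-c['fy']*q[1]/-q[2]
def comps(mask,roi,h,minA=25):
    k=np.zeros_like(mask); x0,x1,y0,y1=roi; k[y0:y1,x0:x1]=mask[y0:y1,x0:x1]
    n,l,s,ce=cv2.connectedComponentsWithStats(k)
    for i in range(1,n):
        if s[i,4]>=minA: print(s[i],ce[i].round(1),ray(*ce[i],h).round(4),'depthmed',np.nanmedian(P[l==i],0).round(4))
print('green');comps(cv2.inRange(hsv,(45,80,40),(85,255,255)),(190,256,195,250),.069)
print('red');comps(cv2.inRange(hsv,(0,150,100),(8,255,255)),(190,256,195,250),.06,8)
print('box top: grey pts')
m=(abs(P[...,2]-.045)<.012); k=np.zeros(m.shape,np.uint8);k[195:250,188:258]=m[195:250,188:258]
pts=P[k>0][:,:2].astype(np.float32); print(len(pts),cv2.minAreaRect(pts*1000))
print('hood');y=cv2.inRange(hsv,(22,120,80),(35,255,255));comps(y,(190,256,130,182),.0725)
m=(abs(P[...,2]-.0725)<.012); k[:]=0;k[128:190,160:285]=m[128:190,160:285]
pts=P[k>0][:,:2].astype(np.float32); print(len(pts),cv2.minAreaRect(pts*1000))
print('plate');m=(abs(P[...,2]-.016)<.007); k[:]=0;k[128:190,160:285]=m[128:190,160:285]
k=cv2.morphologyEx(k,cv2.MORPH_OPEN,np.ones((3,3)))
pts=P[k>0][:,:2].astype(np.float32); print(len(pts),cv2.minAreaRect(pts*1000))
print('tcp in top/side',proj('top',[.143,.557,.231]),proj('side',[.143,.557,.231]),proj('side',[0,0,.3]),np.nanmax(P[100:200,150:260,2]))
for n,p in(('seal',(192,157)),('bottle',(124,186)),('piston',(132,131)),('nut',(329,206))):print(n,ray(*p,.02).round(3))
big=cv2.resize(im[120:255,150:290],None,fx=5,fy=4.4,interpolation=cv2.INTER_CUBIC)
cv2.imwrite('pics/crop.png',cv2.cvtColor(big,cv2.COLOR_RGB2BGR))
E
python3 m.py
```

```text
green
[208 210  10  11  92] [212.5 214.7] [0.4484 0.0728 0.069 ] depthmed [0.4477 0.0733 0.0678]
[229 214  10  11  90] [233.5 219. ] [0.4365 0.0098 0.069 ] depthmed [0.4365 0.011  0.0679]
red
[217 229   7   7  33] [220.2 232. ] [0.397  0.0492 0.06  ] depthmed [0.3972 0.0495 0.066 ]
box top: grey pts
1477 ((423.3151550292969, 45.10988235473633), (169.73654174804688, 99.91426849365234), 79.20897674560547)
hood
[204 138  38  38 419] [224.1 157.5] [0.6208 0.041  0.0725] depthmed [0.6082 0.0405 0.0714]
[190 145  15  10  26] [198.3 147.8] [0.649  0.119  0.0725] depthmed [0.6606 0.1239 0.0197]
1315 ((622.6311645507812, 47.297576904296875), (109.5962905883789, 110.56306457519531), 88.14530181884766)
plate
1993 ((634.625, 53.80555725097656), (340.8024597167969, 151.42843627929688), 89.21659088134766)
tcp in top/side (np.float64(17.933521972079205), np.float64(329.95602043229684)) (np.float64(77.53556623365483), np.float64(106.91001151907155)) (np.float64(48.58691122030746), np.float64(137.46046971135226)) 0.08319210697302482
seal [0.628 0.144 0.02 ]
bottle [0.534 0.352 0.02 ]
piston [0.707 0.333 0.02 ]
nut [ 0.481 -0.286  0.02 ]
```

View pics/crop.png

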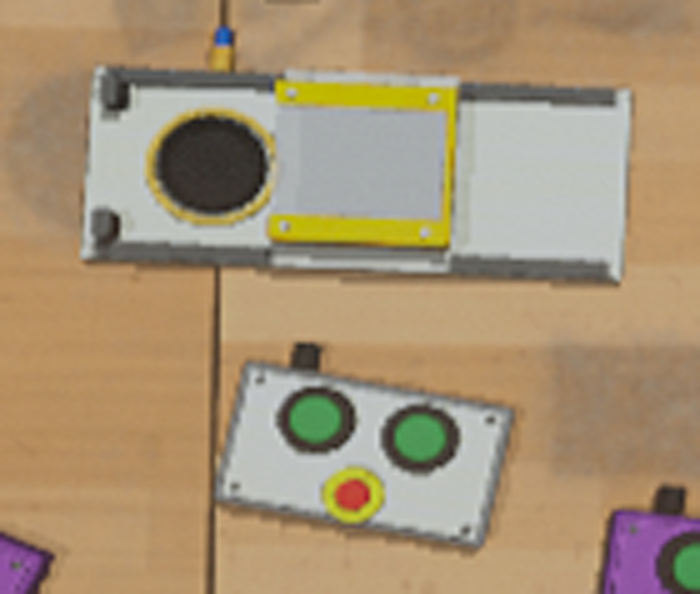

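The crop confirms my choice. The grey box has two green caps at (316,420) and (420,437), the red stop at (352,493) below them, and the hood's closed wall faces right. The measured sizes match the description: hood 110×110 mm at about 72 mm high, box 170×100 mm, button spacing 64 mm.

```bash
cat > g.py <<'E'
import sys; from h import *
# usage: g.py x y z yaw_deg(of tool y from world +y)
s=env.get_state(); T=rot(s['orientation']); p=s['tcp_pos']
y=np.radians(yaw:=float(sys.argv[4])); ty=np.array([-np.sin(y),np.cos(y),0]); tz=np.array([0,0,-1.]); 
G=np.stack([np.cross(ty,tz),ty,tz],1)
print('clock',s['clock'],'tcp',p.round(4),'F',s['wrist_force'].round(2),'gap',s['finger_gap'])
print('turn',np.degrees(R.from_matrix(T.T@G).as_rotvec()).round(2),'shift cm',(100*T.T@(np.array(sys.argv[1:4],float)-p)).round(2))
E
python3 g.py .619 -.055 .231 -2
```

```text
clock 0.1 tcp [0.1431 0.5564 0.2305] F [ 0.51  0.11 -0.16] gap 0.08577526914204572
turn [ -0.09  -0.02 -12.43] shift cm [-6.132e+01 -4.736e+01  1.000e-02]
```

>>> carry_out(steps=[[[0,0,-1],[-4,-3.1,0],255],[[0,0,-2],[-8.6,-6.6,0],255],[[0,0,-4],[-13.2,-10.2,0],255],[[0,0,-5],[-17.8,-13.7,0],255],[[0,0,-6],[-22.4,-17.3,0],255],[[0,0,-8],[-27,-20.8,0],255],[[0,0,-9],[-31.6,-24.4,0],255],[[0,0,-10],[-36.2,-28,0],255]], force=40)

```text
clock: 1.1
tcp_pos: [0.4248, 0.1938, 0.2311]
orientation: [-0.0, 0.038, 0.999, 0.0]
wrist_force: [1.2, 1.6, -0.3]
finger_gap: 0.0002
grip_force: 0.0
```

```bash
python3 g.py .619 -.055 .231 -2
```

```text
clock 1.1 tcp [0.4248 0.1938 0.2311] F [ 1.17  1.57 -0.32] gap 0.00015405866064380788
turn [ 0.01 -0.01 -2.4 ] shift cm [-2.127e+01 -2.332e+01  1.000e-02]
```

>>> carry_out(steps=[[[0,0,-1],[-4,-4.4,0],255],[[0,0,-2],[-8,-8.8,0],255],[[0,0,-2.4],[-12,-13.2,0],255],[[0,0,-2.4],[-16,-17.6,0],255],[[0,0,-2.4],[-19.5,-21.4,0],255],[[0,0,-2.4],[-21.3,-23.3,2],255],[[0,0,-2.4],[-21.3,-23.3,6],255],[[0,0,-2.4],[-21.3,-23.3,10],255]])

```text
clock: 2.1
tcp_pos: [0.6185, -0.0539, 0.1296]
orientation: [-0.0, 0.018, 1.0, 0.0]
wrist_force: [-0.6, -0.1, -0.1]
finger_gap: -0.0
grip_force: 0.0
```

```bash
python3 g.py .619 -.055 .040 -2; python3 - <<'E'
from h import *
im,d,P=cloud('side')
cv2.imwrite('pics/s1.png',cv2.cvtColor(cv2.resize(im[100:260,150:350],None,fx=3.5,fy=3.5),cv2.COLOR_RGB2BGR))
E
```

```text
clock 2.1 tcp [ 0.6185 -0.0539  0.1296] F [-0.59 -0.11 -0.12] gap -4.8567553096088316e-05
turn [ 0.01 -0.02 -0.09] shift cm [-0.05 -0.11  8.96]
```

View pics/s1.png

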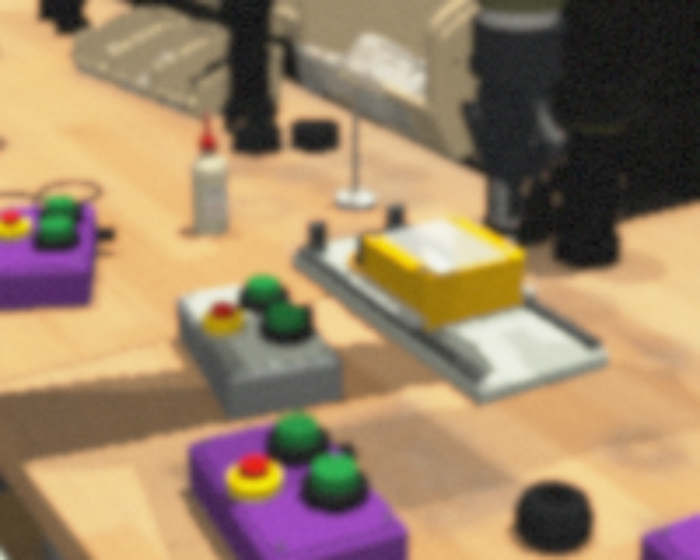

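The hood is at (445,275) with its closed wall facing the camera. The gripper is shut, with its tips near (500,220), and nothing stands between it and the hood. I'll check that projection against the measured TCP.

```bash
python3 - <<'E'
from h import *
c=env.get_calibration('side')
for p in([.6185,-.0539,.1296],[.6185,-.0539,.04],[.621,-.008,.046]):
    q=rot(c['orientation']).T@(np.array(p)-c['origin'])
    u,v=c['cx']+c['fx']*q[0]/-q[2], c['cy']-c['fy']*q[1]/-q[2]; print(((u-150)*3.5,(v-100)*3.5))
E
```

```text
(np.float64(506.8031658081053), np.float64(222.13360726467891))
(np.float64(501.7972017107421), np.float64(317.1664847099334))
(np.float64(473.10664260053744), np.float64(291.7026847028845))
```

>>> carry_out(steps=[[[0,0,0],[0,0,5],255],[[0,0,0],[0,0,9],255],[[0,0,0],[0,0,9],255],[[0,0,0],[0,1.5,9],255],[[0,0,0],[0,3,9],255],[[0,0,0],[0,4,9],255],[[0,0,0],[0,5,9],255],[[0,0,0],[0,6,9],255]])

```text
clock: 3.15
tcp_pos: [0.6211, 0.0073, 0.0419]
orientation: [0.001, 0.018, 1.0, -0.0]
wrist_force: [0.3, -1.6, 1.3]
finger_gap: -0.0002
grip_force: 1.1
```

>>> carry_out(steps=[[[0,0,0],[0,1,0],255],[[0,0,0],[0,2,0],255],[[0,0,0],[0,3,0],255],[[0,0,0],[0,4,0],255],[[0,0,0],[0,5,0],255],[[0,0,0],[0,5.5,0],255],[[0,0,0],[0,6,0],255],[[0,0,0],[0,6.3,0],255]])

```text
clock: 4.15
tcp_pos: [0.6227, 0.07, 0.0412]
orientation: [-0.0, 0.018, 1.0, 0.0]
wrist_force: [0.1, -1.8, 2.5]
finger_gap: -0.0001
grip_force: 0.8
```

>>> carry_out(steps=[[[0,0,0],[0,0.2,0],255],[[0,0,0],[0,0.4,0],255],[[0,0,0],[0,0.6,0],255],[[0,0,0],[0,0.8,0],255],[[0,0,0],[0,1.0,0],255],[[0,0,0],[0,1.2,0],255],[[0,0,0],[0,1.2,0],255],[[0,0,0],[0,1.2,0],255]])

```text
clock: 5.15
tcp_pos: [0.6227, 0.0734, 0.0414]
orientation: [-0.001, 0.021, 1.0, -0.007]
wrist_force: [-1.9, -27.2, 2.7]
finger_gap: 0.0002
grip_force: 13.6
```

>>> carry_out(steps=[[[0,0,0],[0,-1.5,0],255],[[0,0,0],[0,-3.5,-1],255],[[0,0,0],[0,-4.5,-6],255],[[0,0,0],[0,-4.7,-11],105],[[0,0,3],[5,-4.7,-11],105],[[0,0,6],[10,-4.7,-11],105],[[0,0,8.8],[15,-4.7,-11],105],[[0,0,8.8],[17.9,-4.7,-11],105]])

```text
clock: 6.15
tcp_pos: [0.4401, 0.0414, 0.1518]
orientation: [-0.0, 0.094, 0.996, 0.0]
wrist_force: [0.5, 0.1, 0.6]
finger_gap: 0.0501
grip_force: 0.0
```

```bash
python3 g.py .442 .0415 .150 -10.8; python3 - <<'E'
from h import *
im,d,P=cloud('side')
cv2.imwrite('pics/s2.png',cv2.cvtColor(cv2.resize(im[100:260,150:350],None,fx=3.5,fy=3.5),cv2.COLOR_RGB2BGR))
im,d,P=cloud('top')
cv2.imwrite('pics/t2.png',cv2.cvtColor(cv2.resize(im[110:260,150:310],None,fx=4,fy=4),cv2.COLOR_RGB2BGR))
k=np.zeros((384,512),np.uint8);m=(abs(P[...,2]-.0725)<.012);k[128:190,160:285]=m[128:190,160:285]
print(cv2.minAreaRect(P[k>0][:,:2].astype(np.float32)*1000))
E
```

```text
clock 6.15 tcp [0.4401 0.0414 0.1518] F [0.46 0.14 0.61] gap 0.05005055106355679
turn [ 0.04 -0.02 -0.01] shift cm [-0.18  0.05  0.18]
((626.265625, 142.78343200683594), (109.94131469726562, 111.1508560180664), 88.40718841552734)
```

View pics/s2.png

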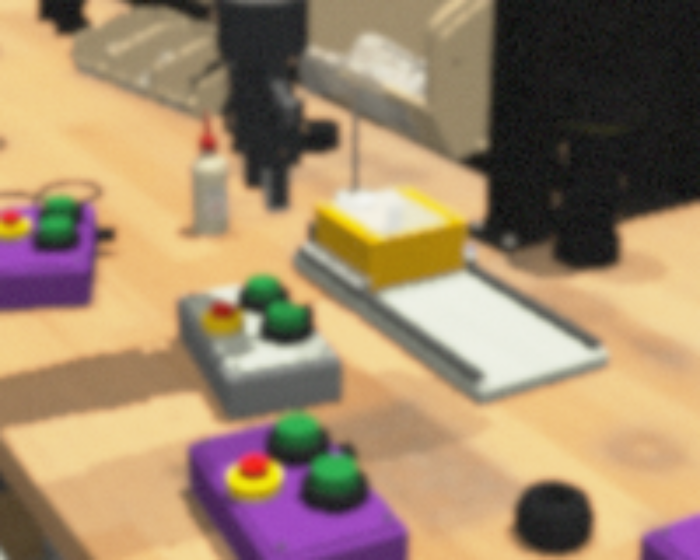

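View pics/t2.png

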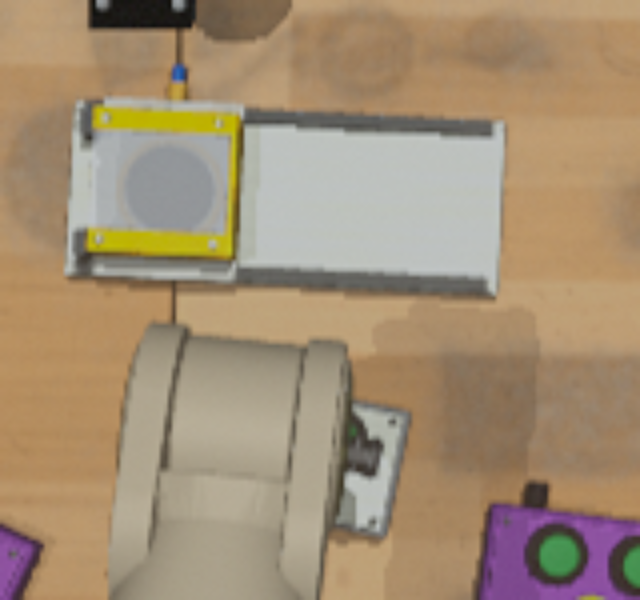

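The pictures show the hood against both stops at (88,120) and (80,245), centred over the seal at (168,188). The gripper stands over the grey box with one fingertip above each green button. Next I'll lower it.

>>> carry_out(steps=[[[0,0,0],[-0.2,0,3],105],[[0,0,0],[-0.2,0,6],105],[[0,0,0],[-0.2,0,7.5],105],[[0,0,0],[-0.2,0,7.8],105],[[0,0,0],[-0.2,0,8.1],105],[[0,0,0],[-0.2,0,8.4],105],[[0,0,0],[-0.2,0,8.7],105],[[0,0,0],[-0.2,0,8.9],105]])

```text
clock: 7.25
tcp_pos: [0.4454, 0.0407, 0.0628]
orientation: [0.001, 0.094, 0.996, 0.0]
wrist_force: [-0.6, 0.4, 3.9]
finger_gap: 0.0507
grip_force: 2.1
```

>>> carry_out(steps=[[[0,0,0],[0.2,0,0.2],105],[[0,0,0],[0.2,0,0.4],105],[[0,0,0],[0.2,0,0.6],105],[[0,0,0],[0.2,0,0.8],105],[[0,0,0],[0.2,0,0.9],105],[[0,0,0],[0.2,0,0.9],105],[[0,0,0],[0.2,0,0.9],105],[[0,0,0],[0.2,0,0.9],105]])

```text
clock: 8.25
tcp_pos: [0.4451, 0.0408, 0.0575]
orientation: [0.003, 0.094, 0.996, -0.0]
wrist_force: [-7.8, -0.0, 36.8]
finger_gap: 0.0502
grip_force: 18.7
```

```bash
python3 g.py .4425 .0413 .055 -10.8;python3 - <<'E'
from h import *
im,d,P=cloud('side')
cv2.imwrite('pics/s3.png',cv2.cvtColor(cv2.resize(im[140:230,190:290],None,fx=6,fy=6),cv2.COLOR_RGB2BGR))
E
```

```text
clock 8.25 tcp [0.4451 0.0408 0.0575] F [-7.77 -0.04 36.76] gap 0.05021103998870658
turn [ 0.01  0.37 -0.02] shift cm [0.27 0.   0.25]
```

View pics/s3.png

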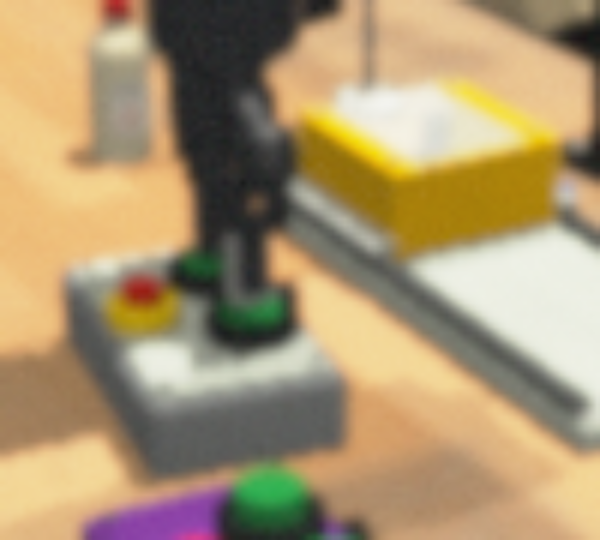

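One finger is on each green cap, at (200,265) and (253,305), the red stop at (143,290) is untouched, and the hood is home. I'll check that the load is balanced, then hand in.

```bash
python3 - <<'E'
from h import *
s=env.get_state(); T=rot(s['orientation']); m=T.T@s['ft_torque']; print('moment tool axes',m, s['wrist_force'])
if abs(m[0])<0.4: print(env.hand_in())
E
```

```text
moment tool axes [0.32328097 1.53468632 0.02107772] [-8.1231327   0.49632599 37.13676778]
the job is handed in; nothing more can be done
None
```

The guard hood is home over the seal and both green buttons are held down with balanced force, with the red stop button untouched; I handed the job in at about 8 s, and no verdict was returned.

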